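Pack the edge-finishing kit into its caddy

ROBOT

A 6-joint arm with a two-finger parallel gripper is mounted at the origin on the work surface. World frame = base frame: x ahead of the robot, y to its left, z up, the work surface at z = 0. Lengths are in mm, angles in rad, forces in N, time in s.
With the tool pointing down it reaches from about 350 to 775 mm from the base axis. Payload 7.3 kg.
Tool frame: the origin (TCP) lies on the front face of the gripper's body, between the roots of the fingers; the fingertips stand 66 mm ahead of it and the grasp point (between the pads) lies 47 mm ahead of it (bot.tip_extent is the distance from the TCP to the fingertips, in mm); z points along the fingers, y is the line along which they close (so a half turn about z gives the same grasp; the last joint's range is limited). The gripper opens to 92 mm and grips with 3 to 60 N. Pads are 19 mm wide; open, the fingers measure 130 mm over their backs; the gripper's body (75 mm by 190 mm) begins 47 mm behind the grasp point.
Start: joints at [1.026, 0.342, 1.524, -0, 1.275, -0.146], TCP at [203.849, 483.823, 292.241] pointing down, gripper open.
Joint ranges: [-2.53, 2.53], [-0.77, 2.02], [0.04, 2.7], [-1, 4.14], [0.28, 2.66], [-3.11, 3.11]. Speed limits (rad/s): [2.57, 2.57, 3.14, 3.14, 3.14, 3.14].

INTERFACE

Orientations are given as [roll, pitch, yaw] about the fixed x, y, z axes, in that order (R = Rz(yaw) Ry(pitch) Rx(roll)).
In Python, from plant import readout, viewer, order, bot gives the robot as it stands.
- The arm moves only by the shell command python3 -m creep 'ROWS'. ROWS is text: rows parted by semicolons, each of 7 numbers parted by spaces: the shift along the world's x, y, z in m, then the turn, a rotation vector about the world's x, y, z in rad, then the opening in per cent of the stroke, from 0 (shut) to 100 (fully open). A call has 1 to 8 rows; each row shifts and turns the commanded pose from where the row before left it; what a row does not reach is not made up. A row lasts 1/12 s, in which the tool goes at most 41.7 mm and 7.16 degrees, less where a joint would pass 70% of its speed; a pose out of reach is approached as far as the arm can. A call is refused whole if a number of a shift passes 0.0417 or a number of a turn 0.125, either way. A call with a gripper value outside its range is refused whole. The fingers move at their own pace and stop on an object; the grip force is fixed at half the most. Time passes only in rows, so rows that do not move let the fingers close. It gives the time, the measured TCP pose, the force, the opening and the grip force at its end, in the units of the state.
- readout.get_obs(): the state, without advancing time (a new reading comes with each control period).
- viewer.capture(name): name is "side" or "top"; returns the picture (420x560x3 uint8, red, green, blue); there is no depth.
- viewer.camera_info(name): a dict with "fx", "fy", "cx", "cy" (pixels), "origin" and "rotation" of the camera in the world. Camera axes: x right, y up, looking along -z (the intrinsics and any distortion apply to the point x, -y, -z); pixel columns grow to the right and rows downward; lengths in mm; the calibration is good to about 2 mm. A picture is of the moment at which its call begins. camera_info takes no time and is no camera call.
- order.close_job(): hands the job in; it is judged then, once.
The state is a dict: "time": time; "joint_positions": joint angles; "dq": joint speeds; "tau": joint torques, N m; "tool_pos": TCP position; "tcp_rot": TCP orientation; "contact_force": force on the tool from outside, world axes, zero at the start; "moment": the same for the moment, N m; "grip_width": finger opening in mm; "finger_force": force on a finger pad.
Only numpy, scipy, OpenCV 4.12 (cv2) and the standard library are available. Lean on these libraries where they do the work, as an engineer would, in place of code of your own. Each camera call takes 0.05 s, during which the arm holds its last target. There are 200 camera calls.

TASK

Pack the edge-finishing kit into the plywood caddy, each piece standing in the recess made for it: the grooved burnisher with the shank in the small round one, the squat jar in the large round one, the square steel block in the square one and the sanding block lengthwise in the oblong one, all resting on the bottom of their recesses. Keep the jar upright all the while, and leave the tall jar and the plain dowel where they stand; they are not part of the kit.

Things in the scene. Friction and masses are not known exactly. Their poses are not given: they have to be found in the camera images.
- burnisher: Edge burnisher of turned brown wood: a round body 34 mm in diameter and 43 mm high with one groove round it (30 to 37 mm up, 3.5 mm deep; plain below), and on top a thin steel shank 12 mm in diameter that ends 66 mm above its underside. Loose. Origin at the centre of its underside, z up. Stands upright on the table at the start. About 60 g.
- squat_jar: The low one of two white jars with black screw lids: 54 mm in diameter (also the widest part), 52 mm high. Loose, closed. Origin at the centre of its underside, z up. Stands upright on the table at the start. About 140 g.
- sanding_block: Oblong brown wooden sanding block with a black sole, 62 mm (x) x 28 mm (y) x 38 mm high. Loose; any yaw up to 40 degrees. Origin at the centre of its underside, z up. Stands upright on the table at the start. About 60 g.
- steel_block: Square steel bench block, 42 x 42 mm (sides along x and y) and 36 mm high. Loose; any yaw up to 40 degrees. Origin at the centre of its underside, z up. Stands upright on the table at the start. About 500 g.
- plain_dowel: Look-alike of the burnisher, not part of the kit: a plain brown wooden cylinder 34 mm in diameter, 55 mm high, flat top, no groove and no shank. Loose. Origin at the centre of its underside, z up. Stands upright on the table at the start. About 50 g.
- tall_jar: Look-alike of the squat jar, not part of the kit: the tall white jar with a black lid, 54 mm in diameter, 88 mm high. Loose. Origin at the centre of its underside, z up. Stands upright on the table at the start. About 220 g.
- nest_large_round: Dark wooden nest 92 x 92 x 14 mm, fixed in the caddy; the four change places. Recess 9 mm deep with a cork floor 11 mm above the table, rim at 20 mm. Origin: centre of its underside, 6 mm above the table, 5 mm below the recess floor; z up, x and y along its sides. Large round recess, 78 mm in diameter: for the squat jar. The caddy: plywood, 200 x 200 mm, rim 24 mm above the table.
- nest_small_round: Dark wooden nest 92 x 92 x 14 mm, fixed in the caddy; the four change places. Recess 9 mm deep with a cork floor 11 mm above the table, rim at 20 mm. Origin: centre of its underside, 6 mm above the table, 5 mm below the recess floor; z up, x and y along its sides. Small round recess, 58 mm in diameter: for the burnisher. The four stand 2 x 2, centres 94 mm apart.
- nest_square: Dark wooden nest 92 x 92 x 14 mm, fixed in the caddy; the four change places. Recess 9 mm deep with a cork floor 11 mm above the table, rim at 20 mm. Origin: centre of its underside, 6 mm above the table, 5 mm below the recess floor; z up, x and y along its sides. Square recess, 62 x 62 mm, sides along x and y: for the steel block.
- nest_slot: Dark wooden nest 92 x 92 x 14 mm, fixed in the caddy; the four change places. Recess 9 mm deep with a cork floor 11 mm above the table, rim at 20 mm. Origin: centre of its underside, 6 mm above the table, 5 mm below the recess floor; z up, x and y along its sides. Oblong recess, 82 mm along x and 50 mm along y: for the sanding block, which fits only lengthwise.
Things that resemble listed ones, but are neither listed nor needed, are in the scene too. Leave any green or purple look-alike of the squat_jar alone.

How it is judged (in metres and radians):
At the end, for the whole second after the job is handed in: Each of the four kit pieces stands upright (within 0.12 rad) in its own recess, within 18 mm of its centre and down on its floor (underside less than 9 mm above the nest's underside, so not perched on the rim), at rest; the plain dowel and the tall jar are within 20 mm of where they started (horizontal distance between burnisher and nest_small_round below 0.018 m and z of burnisher in the frame of nest_small_round below 0.009 m and angle between each of burnisher, squat_jar, sanding_block, steel_block's own z axis and vertical below 0.12 rad and linear speed of each of burnisher, squat_jar, sanding_block, steel_block below 0.02 m/s and horizontal distance between squat_jar and nest_large_round below 0.018 m and z of squat_jar in the frame of nest_large_round below 0.009 m and horizontal distance between sanding_block and nest_slot below 0.018 m and z of sanding_block in the frame of nest_slot below 0.009 m and horizontal distance between steel_block and nest_square below 0.018 m and z of steel_block in the frame of nest_square below 0.009 m and distance of each of plain_dowel, tall_jar from where it was at the start of the episode below 0.02 m); the robot touches nothing.
It fails at once if the squat jar is tipped by more than 0.7 rad (angle between squat_jar's own z axis and vertical above 0.7 rad).
It fails at once if the tall jar is moved by more than 20 mm (distance of tall_jar from where it was at the start of the episode above 0.02 m).
It fails at once if the plain dowel is moved by more than 20 mm (distance of plain_dowel from where it was at the start of the episode above 0.02 m).
It also fails if it takes over 106 s, if anything falls off the work surface, if the arm or the gripper's body presses on something with over 40 N, if the wrist force passes 120 N, or if a joint passes its speed limit or range.

## Working session

There is one attempt and no reset: what is moved stays moved. The work goes in short steps, Python scripts to look and compute and a shell command to move; the robot and the scene stay as the last step left them, time stands still between calls to the robot, and variables do not carry over. Pictures are saved under pics/ and viewed, at most 14 in all, crops included, and the job is handed in when it is done.

```bash
mkdir -p pics; ls; python3 - <<'E'
from plant import readout, viewer, order, bot
import cv2
o=readout.get_obs(); print({k:o[k] for k in ("time","tool_pos","tcp_rot","grip_width")})
for n in("top","side"):
    im=viewer.capture(n); cv2.imwrite(f"pics/{n}0.png",im[:,:,::-1]); print(n,viewer.camera_info(n))
E
```

```text
pics
{'time': 0.0, 'tool_pos': array([203.67370161, 483.55476699, 291.52810001]), 'tcp_rot': array([-3.14003511e+00, -2.20492797e-04,  2.74278634e+00]), 'grip_width': 92.19519505837012}
top {'fx': 402.73175685851226, 'fy': 402.73175685851226, 'cx': 273.934088968082, 'cy': 204.6609817995425, 'origin': array([479.67970347, -62.51603011, 984.79797616]), 'rotation': array([ 0.09979647,  0.00806172, -1.58464957])}
side {'fx': 492.6072959784025, 'fy': 492.6072959784025, 'cx': 279.65516092238124, 'cy': 208.69438655140033, 'origin': array([ 537.68978056, -789.04839493,  727.17049509]), 'rotation': array([ 0.81343235, -0.00442152, -0.09449659])}
```

View pics/top0.png

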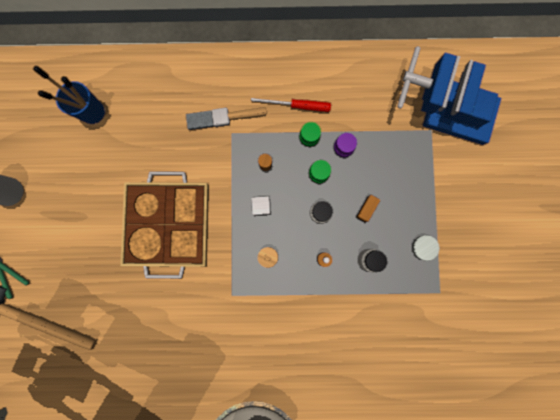

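View pics/side0.png

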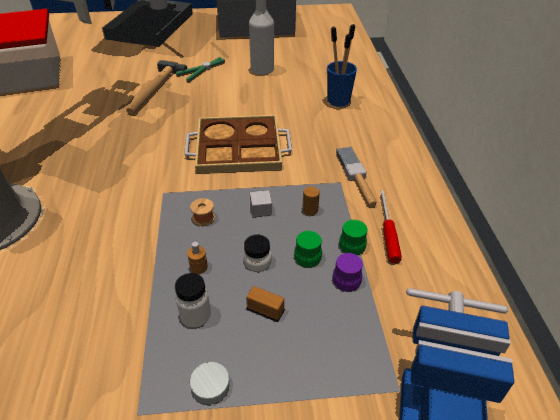

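```bash
cat > h.py <<'E'
import numpy as np, cv2
from scipy.spatial.transform import Rotation as Ro
from plant import readout, viewer, bot
def ray(cam,u,v,z):
    c=viewer.camera_info(cam); R=Ro.from_euler('xyz',c['rotation']).as_matrix()
    d=R@np.array([(u-c['cx'])/c['fx'],-(v-c['cy'])/c['fy'],-1]); o=np.array(c['origin'])
    return (o+d*(z-o[2])/d[2])
def pix(cam,P):
    c=viewer.camera_info(cam); R=Ro.from_euler('xyz',c['rotation']).as_matrix()
    q=R.T@(np.array(P)-c['origin']); return np.array([c['fx']*q[0]/-q[2]+c['cx'], c['fy']*q[1]/q[2]+c['cy']])
def blobs(mask,off=(0,0),amin=40):
    out=[]
    for c in cv2.findContours(mask,cv2.RETR_EXTERNAL,cv2.CHAIN_APPROX_NONE)[0]:
        if cv2.contourArea(c)<amin: continue
        c=c+np.array(off)
        out.append((cv2.contourArea(c),cv2.minAreaRect(c.astype(np.float32)),c))
    return out
E
python3 - <<'E'
from h import *
im=cv2.imread('pics/top0.png'); hsv=cv2.cvtColor(im,cv2.COLOR_BGR2HSV)
print('mat',hsv[230,290],'steel',hsv[206,261],'lid',hsv[211,322],'sand',hsv[205,369])
roi=hsv[132:295,235:436]
S,V=roi[...,1],roi[...,2]
for nm,m in (('dark',V<60),('light',(V>150)&(S<60)),('sat',S>110)):
    for a,r,c in blobs((m*255).astype(np.uint8),(235,132)): print(nm,a,np.round(r[0],1),np.round(r[1],1),round(r[2],1))
cr=cv2.resize(im[175:285,115:215],None,fx=5,fy=5,interpolation=cv2.INTER_CUBIC); 
cr2=cv2.resize(cv2.imread('pics/side0.png')[100:185,175:300],None,fx=3,fy=3)
cv2.imwrite('pics/cad.png',cr)
# cork
m=((hsv[...,2]>95)*255).astype(np.uint8)[188:262,128:204]
for a,r,c in blobs(m,(128,188)):
    x,y,w,h=cv2.boundingRect(c.astype(np.int32)); print('cork',a,(x,y,w,h),np.round(r[0],1),ray('top',*r[0],20)[:2].round(1))
E
```

```text
mat [ 17  12 149] steel [ 12  16 212] lid [15 10 50] sand [ 15 180 164]
dark 323.5 [375.5 261. ] [20. 21.] 90.0
dark 264.0 [322. 211.] [18. 18.] 90.0
dark 43.5 [308.9 142.5] [15.9  7.1] 7.6
light 412.0 [424.5 248. ] [24. 21.] 90.0
light 275.5 [259.7 205.1] [17.2 18.5] 86.2
sat 146.5 [324.  259.5] [13. 14.] 90.0
sat 282.0 [267.5 257. ] [18.8 19.2] 26.6
sat 297.0 [368.  208.1] [12.5 26.8] 29.4
sat 354.5 [319.7 171.1] [20.1 22.8] 26.6
sat 161.0 [264.5 162. ] [16. 13.] 90.0
sat 375.5 [344.9 144.5] [19.9 24.4] 31.0
sat 67.0 [433.5 162.5] [61.  3.] 90.0
sat 217.0 [310. 139.] [14. 20.] 90.0
cork 4201.0 (128, 188, 76, 74) [165.5 224.5] [532.3 204.9]
```

View pics/cad.png

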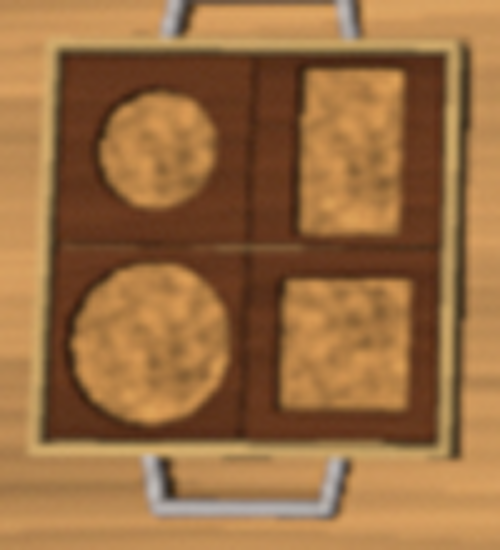

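```bash
python3 - <<'E'
from h import *
im=cv2.imread('pics/side0.png'); hsv=cv2.cvtColor(im,cv2.COLOR_BGR2HSV)
roi=hsv[185:400,155:380];S,V=roi[...,1],roi[...,2]
for nm,m in (('dark',V<60),('light',(V>165)&(S<60)),('sat',S>110)):
    for a,r,c in blobs((m*255).astype(np.uint8),(155,185)): print(nm,a,np.round(r[0],1),np.round(r[1],1),cv2.boundingRect(c.astype(np.int32)))
T={'squat':(322,211,52),'tall':(375.5,261,88),'steel':(259.9,205.3,36),'sand':(368.2,207.5,36),'burn':(324,259.5,38),'dowel':(264.7,161,52)}
for k,(u,v,z) in T.items():
    P=ray('top',u,v,z); print(k,P.round(1),'pred side',pix('side',P).round(1),'base',pix('side',[P[0],P[1],0]).round(1))
for k,(u,v) in {'small':(158,150),'large':(150,343),'slot':(352,152),'square':(345,344),'tl':(50,43),'tr':(460,40),'bl':(32,452),'br':(452,452)}.items():
    z=15 if k[0] in's' or k=='large' else 24
    P=ray('top',u/5+114.6,v/5+174.6,z); print(k,P.round(1),pix('side',P).round(1))
s=cv2.resize(im[105:325,170:320],None,fx=3.5,fy=2.7*1.0); cv2.imwrite('pics/s2.png',cv2.resize(im[105:300,170:320],None,fx=3,fy=3))
c=[x for x in blobs((((hsv:=cv2.cvtColor(cv2.imread('pics/top0.png'),cv2.COLOR_BGR2HSV))[...,1]>110)*255).astype(np.uint8)[190:225,355:385],(355,190))][0]
b=cv2.boxPoints(c[1]); print('sand yaw',[np.degrees(np.arctan2(*(ray('top',*b[i],36)-ray('top',*b[(i+1)%4],36))[[1,0]])).round(1) for i in range(4)])
mm=((hsv[...,2]>170)*255).astype(np.uint8)[190:225,245:280]
c=max(blobs(mm,(245,190)),key=lambda t:t[0]); b=cv2.boxPoints(c[1]); print('steel',c[1],[np.degrees(np.arctan2(*(ray('top',*b[i],36)-ray('top',*b[(i+1)%4],36))[[1,0]])).round(1) for i in range(4)],ray('top',*c[1][0],36))
E
```

```text
File "<stdin>", line 13
SyntaxError: assignment expression cannot be used in a comprehension iterable expression
```

```bash
python3 - <<'E'
from h import *
im=cv2.imread('pics/side0.png'); hsv=cv2.cvtColor(im,cv2.COLOR_BGR2HSV)
roi=hsv[185:400,155:380];S,V=roi[...,1],roi[...,2]
for nm,m in (('dark',V<60),('light',(V>165)&(S<60)),('sat',S>110)):
    for a,r,c in blobs((m*255).astype(np.uint8),(155,185)): print(nm,a,np.round(r[0],1),np.round(r[1],1),cv2.boundingRect(c.astype(np.int32)))
T={'squat':(322,211,52),'tall':(375.5,261,88),'steel':(259.9,205.3,36),'sand':(368.2,207.5,36),'burn':(324,259.5,38),'dowel':(264.7,161,52)}
for k,(u,v,z) in T.items():
    P=ray('top',u,v,z); print(k,P.round(1),'pred side',pix('side',P).round(1),'base',pix('side',[P[0],P[1],0]).round(1))
for k,(u,v) in {'small':(158,150),'large':(150,343),'slot':(352,152),'square':(345,344),'tl':(50,43),'tr':(460,40),'bl':(32,452),'br':(452,452)}.items():
    z=15 if k[0] in's' or k=='large' else 24
    P=ray('top',u/5+114.6,v/5+174.6,z); print(k,P.round(1),pix('side',P).round(1))
cv2.imwrite('pics/s2.png',cv2.resize(im[105:300,170:320],None,fx=3,fy=3))
h2=cv2.cvtColor(cv2.imread('pics/top0.png'),cv2.COLOR_BGR2HSV)
def yaw(m,off):
    c=max(blobs((m*255).astype(np.uint8),off),key=lambda t:t[0]); b=cv2.boxPoints(c[1]); Q=[ray('top',*p,36) for p in b]
    print(c[1],[(np.degrees(np.arctan2(*(Q[i]-Q[(i+1)%4])[[1,0]])).round(1),np.linalg.norm(Q[i]-Q[(i+1)%4]).round(1)) for i in range(4)],ray('top',*c[1][0],36).round(1))
yaw(h2[190:225,355:385,1]>110,(355,190)); yaw(h2[190:225,245:280,2]>180,(245,190))
E
```

```text
dark 261.0 [264.9 310.7] [38.1 19.5] (246, 300, 39, 22)
dark 124.5 [345.7 285.1] [27.6 12.4] (333, 277, 28, 15)
dark 142.5 [346.8 274.6] [25.3 12.4] (335, 266, 26, 16)
dark 712.5 [195.8 281.6] [28.3 47. ] (175, 256, 32, 46)
dark 128.0 [306.9 261.3] [26.1 11.6] (294, 255, 27, 13)
dark 142.0 [308. 251.] [12. 24.] (296, 245, 25, 13)
dark 103.0 [351.5 248.4] [26.2 10. ] (339, 242, 27, 13)
dark 464.5 [256.5 246.5] [23. 25.] (244, 235, 26, 24)
dark 144.0 [352.7 239.4] [23.3 13. ] (342, 231, 24, 16)
dark 216.0 [310.1 205.2] [14.7 20. ] (302, 196, 17, 20)
light 1021.0 [209.3 379.3] [34.6 38.2] (190, 362, 39, 36)
light 213.0 [260.1 197.2] [12.7 19.5] (250, 190, 21, 15)
sat 154.5 [347.5 396.5] [ 5. 63.] (316, 394, 64, 6)
sat 40.5 [187.9 297.4] [18.2  5.7] (179, 294, 19, 7)
sat 816.0 [265.  303.1] [39.4 24.5] (247, 286, 37, 35)
sat 355.0 [196.9 259.8] [27. 18.] (187, 246, 20, 28)
sat 791.0 [308. 248.] [26. 36.] (295, 230, 27, 37)
sat 493.0 [202.  211.7] [27.2 22.5] (190, 198, 25, 28)
sat 370.5 [310.7 200.5] [15.2 29.1] (303, 186, 17, 30)
sat 3792.0 [356. 251.] [132.  46.] (333, 185, 47, 133)
sa
[... 580 characters left out ...]
] [258.2 152.6]
square [486.6 162.2  15. ] [219.3 154. ]
tl [633.4 304.2  24. ] [275.4 115.2]
tr [631.9 105.7  24. ] [282.4 162.3]
bl [437.6 308.2  24. ] [199.6 118. ]
br [434.9 108.9  24. ] [196.4 166.2]
((367.9703063964844, 208.10830688476562), (12.474424362182617, 26.800947189331055), 29.357751846313477) [(np.float64(149.1), np.float64(64.1)), (np.float64(59.2), np.float64(29.2)), (np.float64(-31.1), np.float64(64.0)), (np.float64(-120.5), np.float64(29.1))] [ 563.3 -278.1   36. ]
((260.0, 205.0), (16.0, 16.0), 90.0) [(np.float64(89.2), np.float64(38.0)), (np.float64(-0.7), np.float64(38.1)), (np.float64(-90.8), np.float64(37.8)), (np.float64(179.5), np.float64(38.1))] [574.5 -23.2  36. ]
```

View pics/s2.png

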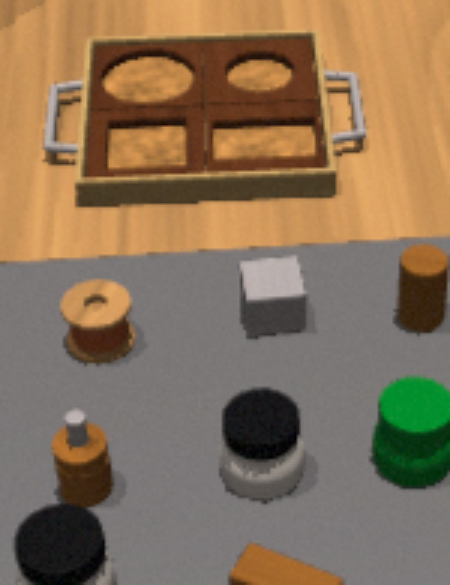

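Both views agree to within 2 mm. First I move above the sanding block at (564,-278), whose long axis lies at -31°.

```bash
r='x'; 
python3 -m creep '0.0163 -0.0346 -0.003 0 0 -0.0065 80;0.0163 -0.0346 -0.003 0 0 -0.0065 80;0.0163 -0.0346 -0.003 0 0 -0.0065 80;0.0163 -0.0346 -0.003 0 0 -0.0065 80;0.0163 -0.0346 -0.003 0 0 -0.0065 80;0.0163 -0.0346 -0.003 0 0 -0.0065 80;0.0163 -0.0346 -0.003 0 0 -0.0065 80;0.0163 -0.0346 -0.003 0 0 -0.0065 80'
python3 -m creep '0.0163 -0.0346 -0.003 0 0 -0.0065 80;0.0163 -0.0346 -0.003 0 0 -0.0065 80;0.0163 -0.0346 -0.003 0 0 -0.0065 80;0.0163 -0.0346 -0.003 0 0 -0.0065 80;0.0163 -0.0346 -0.003 0 0 -0.0065 80;0.0163 -0.0346 -0.003 0 0 -0.0065 80;0.0163 -0.0346 -0.003 0 0 -0.0065 80;0.0163 -0.0346 -0.003 0 0 -0.0065 80'
python3 -m creep '0.0163 -0.0346 -0.003 0 0 -0.0065 80;0.0163 -0.0346 -0.003 0 0 -0.0065 80;0.0163 -0.0346 -0.003 0 0 -0.0065 80;0.0163 -0.0346 -0.003 0 0 -0.0065 80;0.0163 -0.0346 -0.003 0 0 -0.0065 80;0.0163 -0.0346 -0.003 0 0 -0.0065 80;0 0 0 0 0 0 80;0 0 0 0 0 0 80'
```

```text
time: 0.77
tool_pos: [334.4, 205.3, 268.0]
tcp_rot: [3.142, -0.0, 2.691]
contact_force: [1.6, -0.4, -0.5]
grip_width: 73.5
finger_force: 0.0
time: 1.43
tool_pos: [464.9, -71.7, 243.9]
tcp_rot: [3.142, -0.001, 2.638]
contact_force: [0.6, 1.1, -0.5]
grip_width: 73.6
finger_force: 0.0
time: 2.1
tool_pos: [562.2, -278.9, 224.5]
tcp_rot: [3.141, -0.002, 2.597]
contact_force: [-0.5, 0.5, 0.4]
grip_width: 73.8
finger_force: 0.0
```

```bash

python3 -m creep '0.0015 0.001 -0.036 0 0 0 80;0 0 -0.036 0 0 0 80;0 0 -0.036 0 0 0 80;0 0 -0.0245 0 0 0 80;0 0 -0.012 0 0 0 80;0 0 0 0 0 0 80'
python3 -m creep '0 0 0 0 0 0 10;0 0 0 0 0 0 10;0 0 0 0 0 0 10;0 0 0 0 0 0 10;0 0 0 0 0 0 10;0 0 0 0 0 0 10'
```

```text
time: 2.6
tool_pos: [562.4, -274.4, 79.2]
tcp_rot: [3.141, -0.006, 2.601]
contact_force: [-0.8, 0.6, 0.7]
grip_width: 73.8
finger_force: 0.0
time: 3.1
tool_pos: [564.2, -276.5, 82.5]
tcp_rot: [3.142, 0.001, 2.6]
contact_force: [-1.2, -0.9, 0.6]
grip_width: 38.0
finger_force: 0.0
```

```bash

python3 -m creep '0 0 0 0 0 0 10;0 0 0 0 0 0 10;0 0 0 0 0 0 10;0 0 0 0 0 0 10;0 0 0 0 0 0 10;0 0 0 0 0 0 10'
python3 -m creep '0 0 0.02 0 0 0 10;0 0 0.03 0 0 0 10;0 0 0.036 0 0 0 10;0 0 0.036 0 0 0 10;0 0 0 0 0 0 10'
```

```text
time: 3.6
tool_pos: [564.0, -276.5, 82.0]
tcp_rot: [-3.142, 0.0, 2.6]
contact_force: [-0.8, -0.5, 5.4]
grip_width: 27.8
finger_force: 30.0
time: 4.02
tool_pos: [566.5, -277.8, 211.2]
tcp_rot: [-3.141, 0.013, 2.6]
contact_force: [1.3, -1.2, -0.4]
grip_width: 28.1
finger_force: 30.0
```

```bash

python3 -m creep '0.0013 0.0363 0 0 0 0.0436 10;0.0013 0.0363 0 0 0 0.0436 10;0.0013 0.0363 0 0 0 0.0436 10;0.0013 0.0363 0 0 0 0.0436 10;0.0013 0.0363 0 0 0 0.0436 10;0.0013 0.0363 0 0 0 0.0436 10;0.0013 0.0363 0 0 0 0.0436 10;0.0013 0.0363 0 0 0 0.0436 10'
python3 -m creep '0.0013 0.0363 0 0 0 0.0436 10;0.0013 0.0363 0 0 0 0.0436 10;0.0013 0.0363 0 0 0 0.0436 10;0.0013 0.0363 0 0 0 0.0436 10;0 0 0 0 0 0 10;0 0 0 0 0 0 10;0 0 0 0 0 0 10'
```

```text
time: 4.68
tool_pos: [574.0, 15.9, 203.2]
tcp_rot: [3.141, -0.001, 2.951]
contact_force: [0.4, -0.0, -1.0]
grip_width: 28.1
finger_force: 30.0
time: 5.27
tool_pos: [579.3, 159.0, 203.1]
tcp_rot: [-3.141, -0.001, 3.123]
contact_force: [-0.0, -0.4, -0.8]
grip_width: 27.8
finger_force: 30.0
```

```bash
python3 - <<'E'
from h import *
im=viewer.capture('side'); cv2.imwrite('pics/p1.png',cv2.resize(im[30:200,130:340,::-1],None,fx=3.5,fy=3.5))
E
```

```text
(no output)
```

View pics/p1.png

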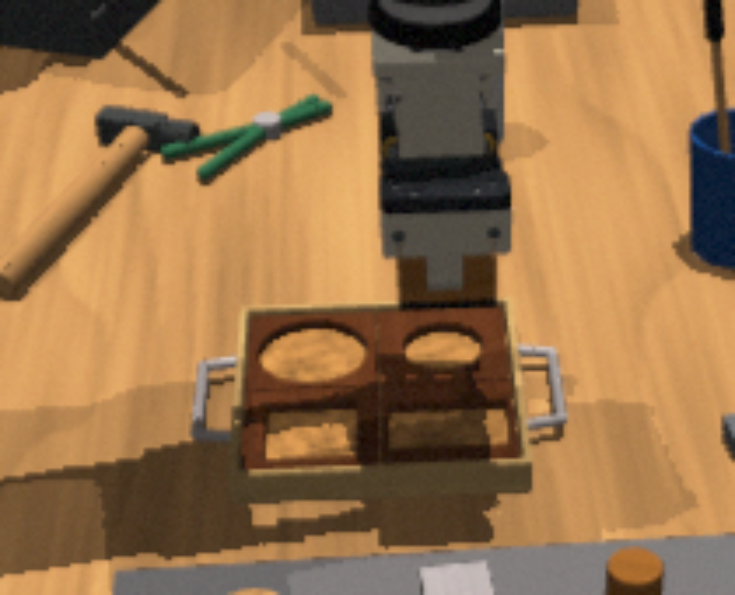

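```bash

python3 -m creep '0 0 -0.036 0 0 0 10;0 0 -0.036 0 0 0 10;0 0 -0.024 0 0 0 10;0 0 -0.009 0 0 0 10;0 0 -0.004 0 0 0 10;0 0 0 0 0 0 10;0 0 0 0 0 0 10'
```

```text
time: 5.9
tool_pos: [580.7, 158.8, 96.3]
tcp_rot: [3.141, 0.003, 3.122]
contact_force: [-0.3, -0.2, -1.2]
grip_width: 27.7
finger_force: 30.0
```

```bash

python3 -m creep '0 0 -0.002 0 0 0 10;0 0 0 0 0 0 10;0 0 0 0 0 0 10'
python3 -m creep '0 0 -0.001 0 0 0 50;0 0 0 0 0 0 50;0 0 0 0 0 0 50;0 0 0 0 0 0 50;0 0 0 0 0 0 50'
python3 -m creep '0 0 0.01 0 0 0 50;0 0 0.03 0 0 0 50;0 0 0.036 0 0 0 50;0 0 0.036 0 0 0 50'
python3 -m creep '0 -0.036 0 0 0 0 75;0 -0.036 0 0 0 0 75;0 -0.036 0 0 0 0 75;0 -0.036 0 0 0 0 75;0 -0.039 0 0 0 0 75;0 0 0 0 0 0 75;0 0 0 0 0 0 75'
```

```text
time: 6.15
tool_pos: [580.0, 159.3, 93.7]
tcp_rot: [3.141, 0.002, 3.123]
contact_force: [-0.2, 0.5, -0.8]
grip_width: 27.6
finger_force: 30.0
time: 6.57
tool_pos: [579.6, 159.3, 91.8]
tcp_rot: [3.141, 0.0, 3.123]
contact_force: [0.4, -0.2, 0.2]
grip_width: 46.0
finger_force: 0.0
time: 6.9
tool_pos: [579.1, 159.1, 205.2]
tcp_rot: [-3.141, -0.001, 3.123]
contact_force: [1.1, 0.7, -0.1]
grip_width: 46.2
finger_force: 0.0
time: 7.48
tool_pos: [579.6, -25.8, 204.5]
tcp_rot: [3.142, 0.001, 3.119]
contact_force: [1.0, 0.5, 0.1]
grip_width: 68.6
finger_force: 0.0
```

```bash
python3 - <<'E'
from h import *
im=viewer.capture('side'); cv2.imwrite('pics/p2.png',cv2.resize(im[80:240,150:330,::-1],None,fx=3.5,fy=3.5))
E
```

```text
(no output)
```

View pics/p2.png

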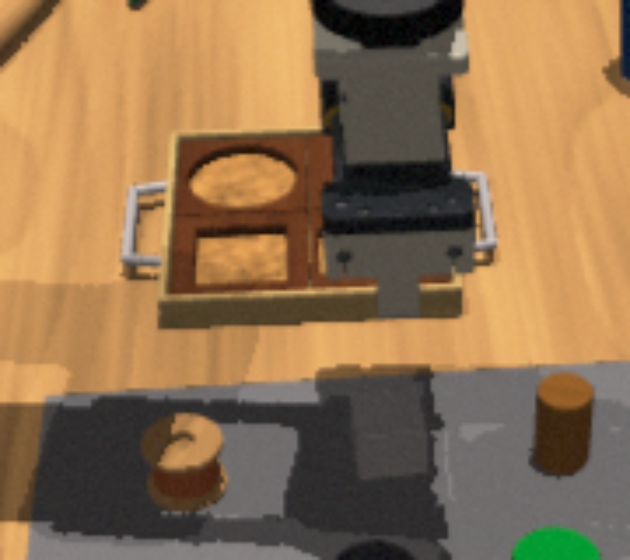

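```bash

python3 -m creep '-0.005 0.002 -0.036 0 0 0 75;0 0 -0.036 0 0 0 75;0 0 -0.03 0 0 0 75;0 0 -0.016 0 0 0 75;0 0 -0.006 0 0 0 75;0 0 0 0 0 0 75;0 0 0 0 0 0 75'
python3 -m creep '0 0 0 0 0 0 20;0 0 0 0 0 0 20;0 0 0 0 0 0 20;0 0 0 0 0 0 20;0 0 0 0 0 0 20;0 0 0 0 0 0 20;0 0 0 0 0 0 20;0 0 0 0 0 0 20'
```

```text
time: 8.12
tool_pos: [575.2, -20.9, 80.6]
tcp_rot: [3.142, 0.001, 3.124]
contact_force: [-0.0, -0.8, -0.3]
grip_width: 69.0
finger_force: 0.0
time: 8.78
tool_pos: [574.9, -22.1, 80.5]
tcp_rot: [-3.141, 0.001, 3.123]
contact_force: [-1.7, -1.8, 4.9]
grip_width: 42.5
finger_force: 29.3
```

```bash

python3 -m creep '0 0 0.015 0 0 0 20;0 0 0.025 0 0 0 20;0 0 0.03 0 0 0 20;0 0 0.03 0 0 0 20;0 0 0.02 0 0 0 20;0 0 0 0 0 0 20'
python3 -m creep '-0.0147 0.0307 0 0 0 0 20;-0.0147 0.0307 0 0 0 0 20;-0.0147 0.0307 0 0 0 0 20;-0.0147 0.0307 0 0 0 0 20;-0.0147 0.0307 0 0 0 0 20;-0.0147 0.0307 0 0 0 0 20;0 0 0 0 0 0 20;0 0 0 0 0 0 20'
python3 - <<'E'
from h import *
im=viewer.capture('side'); cv2.imwrite('pics/p3.png',cv2.resize(im[60:220,150:330,::-1],None,fx=3.5,fy=3.5))
E
```

```text
time: 9.28
tool_pos: [576.1, -21.9, 203.5]
tcp_rot: [-3.141, 0.007, 3.123]
contact_force: [1.2, -0.9, -4.6]
grip_width: 42.2
finger_force: 29.3
time: 9.95
tool_pos: [484.6, 163.8, 197.8]
tcp_rot: [-3.141, -0.004, 3.126]
contact_force: [0.9, 0.1, -4.4]
grip_width: 42.6
finger_force: 29.4
```

View pics/p3.png

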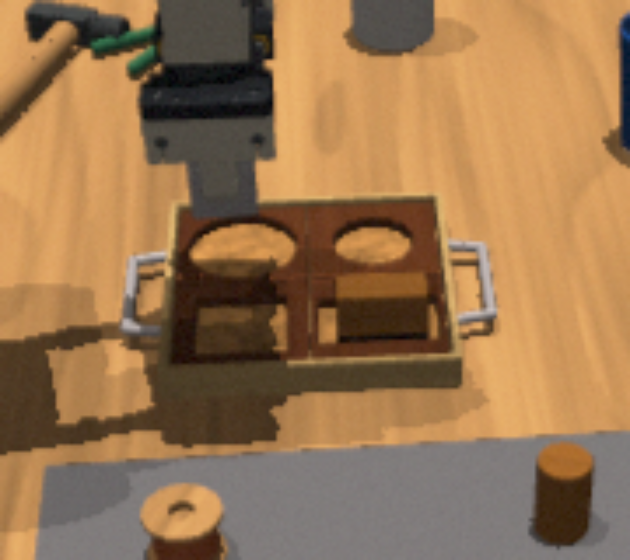

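```bash

python3 -m creep '0.001 -0.001 -0.036 0 0 0 20;0 0 -0.036 0 0 0 20;0 0 -0.02 0 0 0 20;0 0 -0.009 0 0 0 20;0 0 -0.003 0 0 0 20;0 0 0 0 0 0 20;0 0 0 0 0 0 20;0 0 0 0 0 0 20'
python3 -m creep '0 0 -0.002 0 0 0 20;0 0 0 0 0 0 20;0 0 0 0 0 0 20'
```

```text
time: 10.67
tool_pos: [488.4, 161.4, 97.1]
tcp_rot: [3.141, 0.003, 3.123]
contact_force: [-0.1, 0.5, -5.0]
grip_width: 42.2
finger_force: 29.4
time: 10.92
tool_pos: [487.5, 161.5, 94.2]
tcp_rot: [3.141, 0.001, 3.123]
contact_force: [-0.1, 0.6, -5.5]
grip_width: 42.5
finger_force: 29.4
```

```bash

python3 -m creep '0 0 -0.002 0 0 0 20;0 0 0 0 0 0 20;0 0 0 0 0 0 20'
python3 -m creep '0 0 0 0 0 0 68;0 0 0 0 0 0 68;0 0 0 0 0 0 68;0 0 0 0 0 0 68;0 0 0 0 0 0 68'
python3 -m creep '0 0 0.01 0 0 0 68;0 0 0.03 0 0 0 68;0 0 0.036 0 0 0 68;0 0 0.036 0 0 0 80;0 0 0 0 0 0 80'
```

```text
time: 11.17
tool_pos: [487.3, 161.5, 91.7]
tcp_rot: [3.142, -0.0, 3.123]
contact_force: [-0.3, 0.3, -4.9]
grip_width: 42.0
finger_force: 29.4
time: 11.58
tool_pos: [487.6, 161.5, 92.0]
tcp_rot: [3.141, 0.001, 3.123]
contact_force: [0.6, -0.2, -0.3]
grip_width: 61.7
finger_force: 0.0
time: 12.0
tool_pos: [490.3, 162.0, 211.2]
tcp_rot: [3.139, 0.012, 3.123]
contact_force: [1.7, -0.3, -0.0]
grip_width: 70.7
finger_force: 0.0
```

```bash

python3 -m creep '0.0077 -0.0366 0 0 0 0 92;0.0077 -0.0366 0 0 0 0 92;0.0077 -0.0366 0 0 0 0 92;0.0077 -0.0366 0 0 0 0 92;0.0077 -0.0366 0 0 0 0 92;0.0077 -0.0366 0 0 0 0 92;0.0077 -0.0366 0 0 0 0 92;0.0077 -0.0366 0 0 0 0 92'
python3 -m creep '0.0077 -0.0366 0 0 0 0 92;0 0 0 0 0 0 92;0 0 0 0 0 0 92;0 0 0 0 0 0 92'
python3 - <<'E'
from h import *
im=viewer.capture('side'); cv2.imwrite('pics/p4.png',cv2.resize(im[90:310,150:350,::-1],None,fx=2.7,fy=2.7))
E
```

```text
time: 12.67
tool_pos: [549.0, -133.3, 204.5]
tcp_rot: [-3.141, 0.001, 3.123]
contact_force: [0.6, -0.1, -0.1]
grip_width: 84.7
finger_force: 0.0
time: 13.0
tool_pos: [556.3, -167.6, 203.9]
tcp_rot: [3.141, -0.0, 3.122]
contact_force: [0.3, -0.2, 1.4]
grip_width: 84.6
finger_force: 0.0
```

View pics/p4.png

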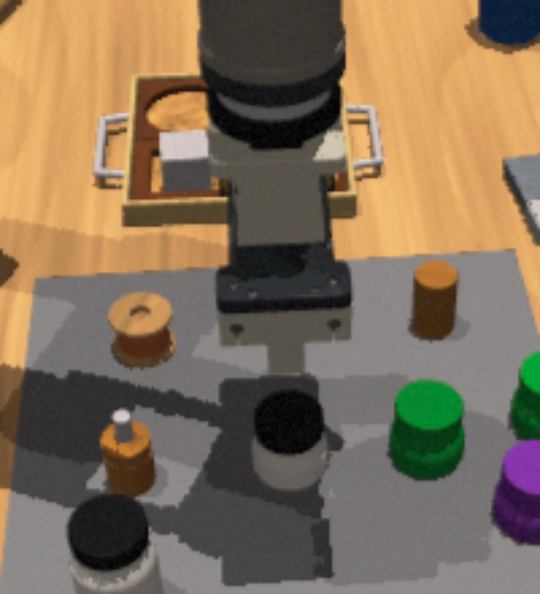

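```bash

python3 -m creep '0.0005 0 -0.036 0 0 0 92;0 0 -0.036 0 0 0 92;0 0 -0.03 0 0 0 92;0 0 -0.014 0 0 0 92;0 0 -0.005 0 0 0 92;0 0 0 0 0 0 92;0 0 0 0 0 0 92'
python3 -m creep '0 0 0 0 0 0 40;0 0 0 0 0 0 40;0 0 0 0 0 0 40;0 0 0 0 0 0 40;0 0 0 0 0 0 40;0 0 0 0 0 0 40;0 0 0 0 0 0 40;0 0 0 0 0 0 40'
```

```text
time: 13.63
tool_pos: [557.8, -167.3, 83.8]
tcp_rot: [-3.141, 0.001, 3.124]
contact_force: [1.1, -0.7, 1.0]
grip_width: 84.6
finger_force: 0.0
time: 14.3
tool_pos: [557.2, -168.1, 83.1]
tcp_rot: [-3.142, 0.0, 3.123]
contact_force: [-0.1, 0.9, 4.1]
grip_width: 51.9
finger_force: 30.0
```

```bash

python3 -m creep '0 0 0.012 0 0 0 40;0 0 0.022 0 0 0 40;0 0 0.03 0 0 0 40;0 0 0.03 0 0 0 40;0 0 0.02 0 0 0 40;0 0 0.007 0 0 0 40;0 0 0 0 0 0 40'
python3 -m creep '-0.0057 0.0353 0 0 0 0 40;-0.0057 0.0353 0 0 0 0 40;-0.0057 0.0353 0 0 0 0 40;-0.0057 0.0353 0 0 0 0 40;-0.0057 0.0353 0 0 0 0 40;-0.0057 0.0353 0 0 0 0 40;-0.0057 0.0353 0 0 0 0 40;-0.0057 0.0353 0 0 0 0 40'
python3 -m creep '-0.0057 0.0353 0 0 0 0 40;-0.0057 0.0353 0 0 0 0 40;-0.0057 0.0353 0 0 0 0 40;-0.0057 0.0353 0 0 0 0 40;0 0 0 0 0 0 40;0 0 0 0 0 0 40;0 0 0 0 0 0 40'
python3 - <<'E'
from h import *
im=viewer.capture('side'); cv2.imwrite('pics/p5.png',cv2.resize(im[20:180,150:350,::-1],None,fx=3,fy=3))
E
```

```text
time: 14.88
tool_pos: [557.8, -168.3, 205.9]
tcp_rot: [-3.14, 0.004, 3.123]
contact_force: [0.2, -0.7, -0.9]
grip_width: 52.1
finger_force: 30.0
time: 15.55
tool_pos: [510.1, 115.9, 201.9]
tcp_rot: [-3.141, -0.003, 3.123]
contact_force: [1.7, 0.5, -1.0]
grip_width: 51.6
finger_force: 30.0
time: 16.13
tool_pos: [488.1, 255.1, 202.2]
tcp_rot: [-3.14, -0.003, 3.124]
contact_force: [0.3, 0.1, -1.7]
grip_width: 51.9
finger_force: 30.0
```

View pics/p5.png

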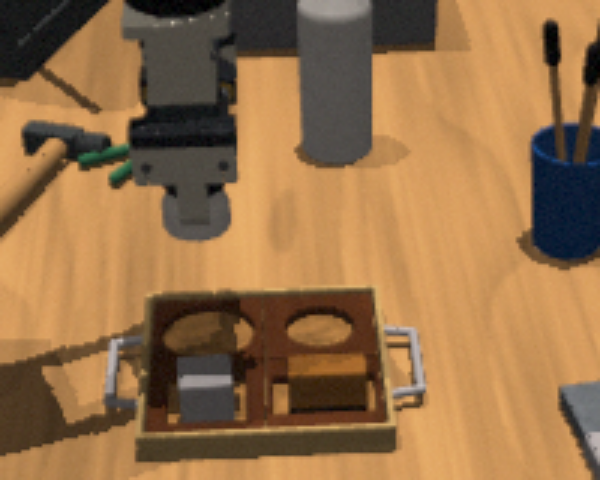

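```bash

python3 -m creep '0 0.001 -0.036 0 0 0 40;0 0 -0.036 0 0 0 40;0 0 -0.02 0 0 0 40;0 0 -0.01 0 0 0 40;0 0 -0.005 0 0 0 40;0 0 0 0 0 0 40;0 0 0 0 0 0 40;0 0 0 0 0 0 40'
python3 -m creep '0 0 -0.002 0 0 0 40;0 0 0 0 0 0 40;0 0 0 0 0 0 40;0 0 0 0 0 0 40'
```

```text
time: 16.85
tool_pos: [489.7, 256.7, 98.2]
tcp_rot: [3.14, 0.003, 3.123]
contact_force: [0.5, -0.8, -1.0]
grip_width: 51.9
finger_force: 30.0
time: 17.18
tool_pos: [488.8, 256.7, 95.1]
tcp_rot: [3.141, 0.001, 3.123]
contact_force: [-0.2, 0.0, -0.6]
grip_width: 52.2
finger_force: 30.0
```

Next: lower 1 mm more, release, retreat, and go to the burnisher at (444.5,-171) with the closing line turned to about 20°.

```bash

python3 -m creep '0 0 -0.001 0 0 0 40;0 0 0 0 0 0 40;0 0 0 0 0 0 72;0 0 0 0 0 0 72;0 0 0 0 0 0 72;0 0 0 0 0 0 72;0 0 0 0 0 0 72'
python3 -m creep '0 0 0.01 0 0 0 72;0 0 0.03 0 0 0 72;0 0 0.036 0 0 0 72;0 0 0.036 0 0 0 72;0 0 0 0 0 0 72'
python3 -m creep '-0.0037 -0.0356 0 0 0 -0.1 72;-0.0037 -0.0356 0 0 0 -0.1 72;-0.0037 -0.0356 0 0 0 -0.1 72;-0.0037 -0.0356 0 0 0 -0.1 72;-0.0037 -0.0356 0 0 0 -0.1 72;-0.0037 -0.0356 0 0 0 -0.1 72;-0.0037 -0.0356 0 0 0 -0.1 72;-0.0037 -0.0356 0 0 0 -0.1 72'
python3 -m creep '-0.0037 -0.0356 0 0 0 -0.1 72;-0.0037 -0.0356 0 0 0 -0.1 72;-0.0037 -0.0356 0 0 0 -0.1 72;-0.0037 -0.0356 0 0 0 -0.1 72;0 0 0 0 0 0 72;0 0 0 0 0 0 72;0 0 0 0 0 0 72'
python3 - <<'E'
from h import *
im=viewer.capture('side'); cv2.imwrite('pics/p6.png',cv2.resize(im[90:330,130:350,::-1],None,fx=2.4,fy=2.4))
E
```

```text
time: 17.77
tool_pos: [488.7, 256.6, 93.6]
tcp_rot: [3.142, -0.0, 3.123]
contact_force: [-0.2, 0.5, -0.5]
grip_width: 66.2
finger_force: 0.0
time: 18.18
tool_pos: [491.6, 257.7, 213.6]
tcp_rot: [3.137, 0.012, 3.123]
contact_force: [1.0, -0.2, 0.1]
grip_width: 66.0
finger_force: 0.0
time: 18.85
tool_pos: [458.7, -29.8, 206.4]
tcp_rot: [3.141, 0.001, 2.318]
contact_force: [0.7, 0.3, -0.2]
grip_width: 66.2
finger_force: 0.0
time: 19.43
tool_pos: [444.2, -170.3, 205.9]
tcp_rot: [3.141, -0.0, 1.923]
contact_force: [-0.3, -0.2, -0.2]
grip_width: 66.2
finger_force: 0.0
```

View pics/p6.png

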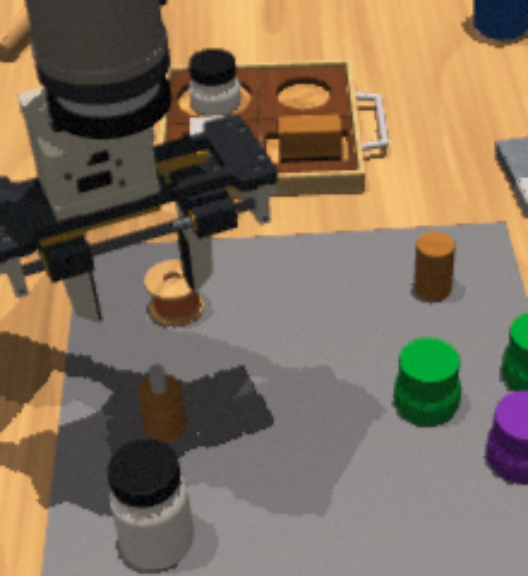

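```bash

python3 -m creep '0 -0.0005 -0.036 0 0 0 72;0 0 -0.036 0 0 0 72;0 0 -0.03 0 0 0 72;0 0 -0.016 0 0 0 72;0 0 -0.006 0 0 0 72;0 0 0 0 0 0 72;0 0 0 0 0 0 72'
python3 -m creep '0 0 0 0 0 0 20;0 0 0 0 0 0 20;0 0 0 0 0 0 20;0 0 0 0 0 0 20;0 0 0 0 0 0 20;0 0 0 0 0 0 20;0 0 0 0 0 0 20;0 0 0 0 0 0 20'
```

```text
time: 20.07
tool_pos: [444.9, -170.5, 82.4]
tcp_rot: [3.141, 0.001, 1.925]
contact_force: [-0.1, 0.7, -0.1]
grip_width: 66.1
finger_force: 0.0
time: 20.73
tool_pos: [444.5, -171.2, 82.1]
tcp_rot: [3.141, 0.0, 1.923]
contact_force: [-1.2, -0.3, 5.3]
grip_width: 33.2
finger_force: 30.0
```

```bash

python3 -m creep '0 0 0.012 0 0 0 20;0 0 0.025 0 0 0 20;0 0 0.03 0 0 0 20;0 0 0.03 0 0 0 20;0 0 0.024 0 0 0 20;0 0 0.009 0 0 0 20;0 0 0 0 0 0 20'
python3 -m creep '0.0114 0.0354 0 0 0 0 20;0.0114 0.0354 0 0 0 0 20;0.0114 0.0354 0 0 0 0 20;0.0114 0.0354 0 0 0 0 20;0.0114 0.0354 0 0 0 0 20;0.0114 0.0354 0 0 0 0 20;0.0114 0.0354 0 0 0 0 20;0.0114 0.0354 0 0 0 0 20'
python3 -m creep '0.0114 0.0354 0 0 0 0 20;0.0114 0.0354 0 0 0 0 20;0.0114 0.0354 0 0 0 0 20;0.0114 0.0354 0 0 0 0 20;0 0 0 0 0 0 20;0 0 0 0 0 0 20;0 0 0 0 0 0 20'
python3 - <<'E'
from h import *
im=viewer.capture('side'); cv2.imwrite('pics/p7.png',cv2.resize(im[10:180,150:350,::-1],None,fx=3,fy=3))
E
```

```text
time: 21.32
tool_pos: [445.1, -171.5, 213.4]
tcp_rot: [3.139, 0.003, 1.923]
contact_force: [0.7, -0.7, 0.3]
grip_width: 33.3
finger_force: 30.0
time: 21.98
tool_pos: [535.0, 113.9, 209.3]
tcp_rot: [-3.138, -0.001, 1.923]
contact_force: [1.3, -0.5, -0.1]
grip_width: 33.1
finger_force: 30.0
time: 22.57
tool_pos: [580.3, 253.3, 209.3]
tcp_rot: [-3.138, 0.0, 1.924]
contact_force: [0.7, -0.3, -0.1]
grip_width: 33.3
finger_force: 30.0
```

View pics/p7.png

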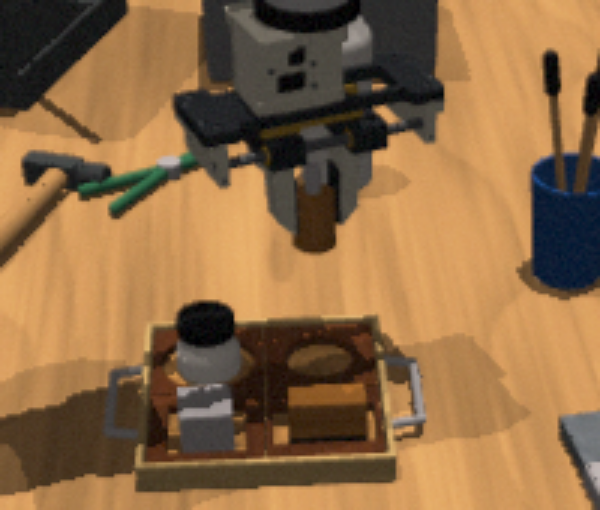

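```bash

python3 -m creep '0.0005 0 -0.036 0 0 0 20;0 0 -0.036 0 0 0 20;0 0 -0.025 0 0 0 20;0 0 -0.012 0 0 0 20;0 0 -0.006 0 0 0 20;0 0 0 0 0 0 20;0 0 0 0 0 0 20;0 0 0 0 0 0 20'
python3 -m creep '0 0 -0.002 0 0 0 20;0 0 0 0 0 0 20;0 0 0 0 0 0 20;0 0 0 0 0 0 20'
```

```text
time: 23.28
tool_pos: [582.7, 253.8, 98.7]
tcp_rot: [3.138, 0.0, 1.923]
contact_force: [-0.2, 0.3, 0.1]
grip_width: 33.5
finger_force: 30.0
time: 23.62
tool_pos: [581.7, 253.8, 95.1]
tcp_rot: [3.141, 0.0, 1.923]
contact_force: [-0.2, 0.5, -0.0]
grip_width: 32.8
finger_force: 30.0
```

```bash

python3 -m creep '0 0 -0.002 0 0 0 20;0 0 0 0 0 0 20;0 0 0 0 0 0 54;0 0 0 0 0 0 54;0 0 0 0 0 0 54;0 0 0 0 0 0 54;0 0 0 0 0 0 54'
python3 -m creep '0 0 0.01 0 0 0 54;0 0 0.03 0 0 0 54;0 0 0.036 0 0 0 54;0 0 0.036 0 0 0 54;0 0 0.036 0 0 0 54;0 0 0 0 0 0 54'
python3 -m creep '-0.025 0.02 0.01 0 0 0 54;-0.035 0.02 0 0 0 0 54;-0.035 0.02 0 0 0 0 54;-0.035 0.02 0 0 0 0 54;-0.035 0.02 0 0 0 0 54;-0.035 0.02 0 0 0 0 54;-0.035 0.02 0 0 0 0 54;-0.035 0.02 0 0 0 0 54'
python3 -m creep '-0.02 0.03 0 0 0 0 54;-0.02 0.03 0 0 0 0 54;0 0 0 0 0 0 54;0 0 0 0 0 0 54'
python3 - <<'E'
from h import *
a=viewer.capture('side'); b=viewer.capture('top')
cv2.imwrite('pics/fs.png',a[:,:,::-1]);cv2.imwrite('pics/ft.png',b[:,:,::-1])
p=cv2.resize(a[60:340,160:380,::-1],(440,560)); q=cv2.resize(b[150:300,120:210,::-1],(336,560))
cv2.imwrite('pics/fin.png',np.hstack([p,q]))
E
```

```text
time: 24.2
tool_pos: [581.6, 253.7, 92.6]
tcp_rot: [-3.141, 0.0, 1.923]
contact_force: [-0.3, 0.2, 0.2]
grip_width: 49.1
finger_force: 0.0
time: 24.7
tool_pos: [584.2, 254.6, 250.1]
tcp_rot: [3.127, 0.001, 1.923]
contact_force: [0.6, 0.6, 0.9]
grip_width: 49.9
finger_force: 0.0
time: 25.37
tool_pos: [309.8, 414.3, 251.5]
tcp_rot: [3.141, -0.001, 1.923]
contact_force: [-0.2, 0.2, 0.6]
grip_width: 49.4
finger_force: 0.0
time: 25.7
tool_pos: [270.3, 474.8, 251.1]
tcp_rot: [3.141, -0.0, 1.927]
contact_force: [-0.2, -1.0, 0.8]
grip_width: 49.3
finger_force: 0.0
```

View pics/fin.png

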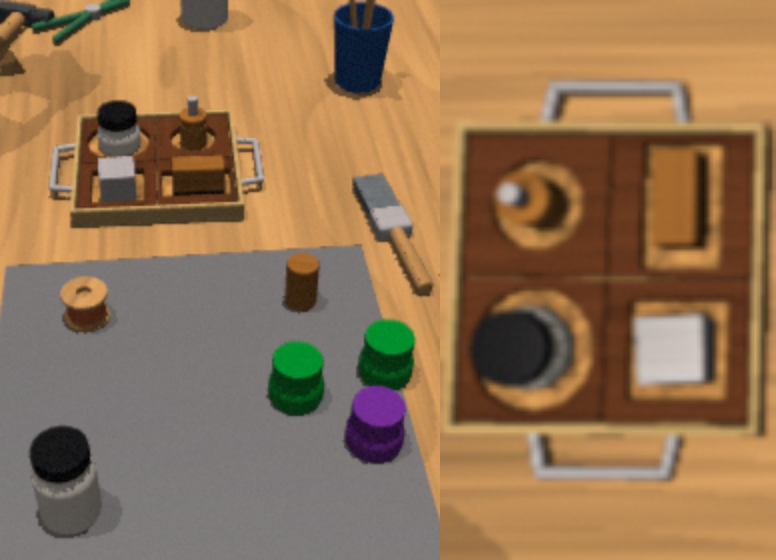

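All four pieces stand upright in their recesses, the offsets of their tops match what parallax should give, and the dowel and tall jar look undisturbed.

```bash
python3 -c "
from plant import order; print(order.close_job())"
```

```text
the job is handed in; nothing more can be done
None
```

The job is handed in at about 26 s: in the last pictures all four kit pieces stand upright in their own recesses and the tall jar and plain dowel look unmoved, but no verdict came back.

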